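Bring two antenna turntables to face each other

TASK

Two small antenna turntables stand on the bench. With a fingertip, push each one's arm round by its upright post, gently and without gripping it, until the arm points straight at the centre of the other turntable, so that the two antennas face each other. Do not touch the antenna boards, and leave the loose things on the bench where they are.

Things in the scene. Friction and masses are not known exactly. Their poses are not given: they have to be found in the camera images.
- north: the whole turntable with the orange post. Origin: turning axis, at bench level. A fixed grey round base, 120 mm across, on three 16 mm feet (top 48 mm above the bench; cables may run beneath), screwed down, carries a turning table. Either turntable may stand on either side of the bench, 0.5 to 0.7 m from the other
- north_axis (a point): point on the turning axis, 60 mm above the bench, on top of the round steel table (92 mm across). z up; x (turns with the table) runs along the black arm, the way the antenna looks. Arm: 16 mm wide, 60 to 70 mm above the bench, reaching 122 mm from the axis. Turns with light friction (about 1 N at the post) and stays where it is left
- north_post (a point): centre of the top of the orange upright push post near the arm's end: 14 mm in diameter, 104 mm from the turning axis, its top 110 mm above the bench; it stands on the arm (70 mm above the bench; a collar 18 mm wide round its lowest 4 to 6 mm)
- north_table (a joint): its turning angle in rad, growing anticlockwise seen from above; end stops at -2.7 and 2.7, which the shorter way round never meets
- north_antenna: the small upright square antenna board (49 mm wide) on a black bracket over the turning axis, its printed face looking along the arm; its top is 122 mm above the bench. Not to be touched
- south: the whole turntable with the blue post. Origin: turning axis, at bench level. A fixed grey round base, 120 mm across, on three 16 mm feet (top 48 mm above the bench; cables may run beneath), screwed down, carries a turning table. Either turntable may stand on either side of the bench, 0.5 to 0.7 m from the other
- south_axis (a point): point on the turning axis, 60 mm above the bench, on top of the round steel table (92 mm across). z up; x (turns with the table) runs along the black arm, the way the antenna looks. Arm: 16 mm wide, 60 to 70 mm above the bench, reaching 122 mm from the axis. Turns with light friction (about 1 N at the post) and stays where it is left
- south_post (a point): centre of the top of the blue upright push post near the arm's end: 14 mm in diameter, 104 mm from the turning axis, its top 110 mm above the bench; it stands on the arm (70 mm above the bench; a collar 18 mm wide round its lowest 4 to 6 mm)
- south_table (a joint): its turning angle in rad, growing anticlockwise seen from above; end stops at -2.7 and 2.7, which the shorter way round never meets
- south_antenna: the small upright square antenna board (44 mm wide) on a black bracket over the turning axis, its printed face looking along the arm; its top is 122 mm above the bench. Not to be touched
- spool_mid (a point): centre of a loose solder spool standing on its flange, 54 mm across, 40 mm high (bystander)
- attenuator_mid (a point): centre of a loose black finned attenuator lying down, 20 x 58 x 20 mm (bystander)
- screwdriver_mid (a point): centre of a loose red screwdriver lying down, 168 mm long, 25 mm high (bystander)
- spare_adapter_mid (a point): centre of a loose brass coaxial adapter lying down, 11 x 28 x 10 mm (bystander)

How it is judged:
By the outcome, as a careful person would: the job done as asked, in the order asked, and still so for the second after the job is handed in, with the robot touching nothing.
It also fails if it takes over 56 s, if anything falls off the work surface, if the arm or the gripper's body presses on something with over 40 N, if the wrist force passes 120 N, or if a joint passes its speed limit or range.

ROBOT

A 6-joint arm with a two-finger parallel gripper is mounted at the origin on the work surface; the furniture and walls round the work are solid. World frame = base frame: x ahead of the robot, y to its left, z up, the work surface at z = 0. Lengths are in m, angles in rad, forces in N, time in s.
With the tool pointing down it reaches from about 0.35 to 0.875 m from the base axis. Payload 4.2 kg.
Tool frame: the origin (TCP) lies on the centre line of the jaws, within the pads' length; the fingertips stand 11 mm ahead of it and the grasp point (between the pads) lies 8 mm behind it; z points along the fingers, x is the direction in which the jaws open and shut, and the axes are right-handed (so a half turn about z gives the same grasp; the last joint's range is limited). The gripper opens to 87 mm and grips with 3 to 60 N. Pads are 19 mm wide; open, the fingers measure 117 mm over their backs; the gripper's body (75 mm by 190 mm) begins 51 mm behind the grasp point.
Start: joints at [-1.025, 0.385, 0.008, 0, -1.194, -0.259], TCP at [0.177, -0.599, 0.234] pointing down, gripper open.
Joint ranges: [-3.14, 3.14], [-1.21, 2.06], [-1.07, 1.41], [-3.16, 2.05], [-2.99, -0.16], [-3.1, 3.1]. Speed limits (rad/s): [2.79, 2.79, 3.14, 3.14, 3.14, 3.14].

INTERFACE

Orientations are given as a 3x3 rotation matrix whose columns are the frame's x, y, z axes.
In Python, from rig import sensors, grab_frame, job gives the robot as it stands. The module is installed in compiled form; this text tells all that it offers.
- The arm moves only by the tool step_arm, never from a script. Its argument "commands" is a list of rows, each a list of 3 entries, a list of its own where there are three numbers: the shift along the tool's x, y, z in units of 25 mm (1.0 is 25 mm), then the turn, a rotation vector about the tool's x, y, z in units of 5 degrees (1.0 is 5 degrees), then the opening, from 0 (shut) to 1 (fully open). In form: [[[dx, dy, dz], [wx, wy, wz], claw], ...]. A call has 1 to 20 rows; each row is the pose to reach, as a shift and turn from the pose measured when the call began, along the tool's axes at that moment; what a row does not reach only later rows make up. A row lasts 1/10 s, in which the tool goes at most 50 mm and 8.59 degrees, less where a joint would pass 70% of its speed; a pose out of reach is approached as far as the arm can. A call with a gripper value outside its range is refused whole. The fingers move at their own pace and stop on an object; "squeeze" is the grip in N (left out, the last holds). Time passes only in rows, so rows that repeat a pose let the fingers close. It gives the time, the measured TCP pose, the force and the opening at its end, in the units of the state.
- sensors.get_state(): the state, without advancing time (a new reading comes with each control period).
- grab_frame(name): name is "side" or "top" or "wrist"; returns a dict with "img" (384x512x3 uint8, red, green, blue), "camera_matrix" (3x3 intrinsics, pixels), "R" (3x3) and "t" (3): a world point X has camera coordinates R X + t; the wrist camera has in their place "hand_eye" (4x4, takes a point from camera to tool coordinates, whose origin is the TCP and whose axes are the tool frame's). Camera axes: x right, y down, z forward; pixel columns grow to the right and rows downward; lengths in m; the calibration is good to about 2 mm. The wrist camera is an equidistant fisheye: a pixel r from the principal point sees the ray r / f radians off the axis. A picture is of the moment at which its call begins: read the wrist's pose just before it. There is no depth.
- job.close_job(): hands the job in, once; it reports no verdict.
The state is a dict: "time": time; "q": joint angles; "qvel": joint speeds; "joint_torque": joint torques, N m; "ee_pos": TCP position; "tool_rot": TCP orientation; "contact_force": force on the tool from outside, world axes, zero at the start; "ft_torque": the same for the moment, N m; "width": finger opening in m.
Only numpy, scipy, OpenCV 4.12 (cv2) and the standard library are available. Lean on these libraries where they do the work, as an engineer would, in place of code of your own. Each camera call takes 0.05 s, during which the arm holds its last target. There are 200 camera calls.

## Working session

There is one attempt and no reset: what is moved stays moved. The work goes in short steps, Python scripts to look and compute and a tool call to move; the robot and the scene stay as the last step left them, time stands still between calls to the robot, and variables do not carry over. Pictures are saved under pics/ and viewed, about 8 in all and at most 12, crops included, and the job is handed in when it is done.

Besides the shell and the picture viewer there is one more tool, called after "Request:" as name(argument=value, ...) on one line, values as JSON. step_arm: Moves the arm, as the interface text tells. Its arguments: {"type":"object","properties":{"commands":{"type":"array"},"squeeze":{"type":"number"}},"required":["commands"]}

```bash
mkdir -p pics; python3 - <<'E'
from rig import sensors, grab_frame
import cv2, numpy as np
for n in("top","side"):
    f=grab_frame(n); cv2.imwrite(f"pics/{n}0.png",cv2.resize(f["img"][:,:,::-1],(768,576),interpolation=cv2.INTER_CUBIC))
    np.savez(f"{n}0.npz",**f)
    print(n,f["camera_matrix"].round(1).tolist(),f["R"].round(3).tolist(),f["t"].round(3).tolist())
s=sensors.get_state();print(s["time"],s["ee_pos"],s["tool_rot"].round(3) if hasattr(s["tool_rot"],"round") else s["tool_rot"],s["width"])
E
```

```text
top [[476.3, 0.0, 255.6], [0.0, 476.3, 193.5], [0.0, 0.0, 1.0]] [[-0.026, -0.999, -0.02], [-0.998, 0.027, -0.059], [0.059, 0.018, -0.998]] [0.026, 0.453, 1.568]
side [[371.3, 0.0, 256.7], [0.0, 371.3, 190.8], [0.0, 0.0, 1.0]] [[0.8, -0.6, 0.016], [-0.364, -0.505, -0.782], [0.478, 0.62, -0.623]] [-0.392, 0.237, 1.354]
0.1 [ 0.17667956 -0.59897072  0.23259139] [[-0.283  0.959 -0.001]
 [ 0.959  0.283  0.002]
 [ 0.002 -0.    -1.   ]] 0.08723858776305264
```

View pics/top0.png

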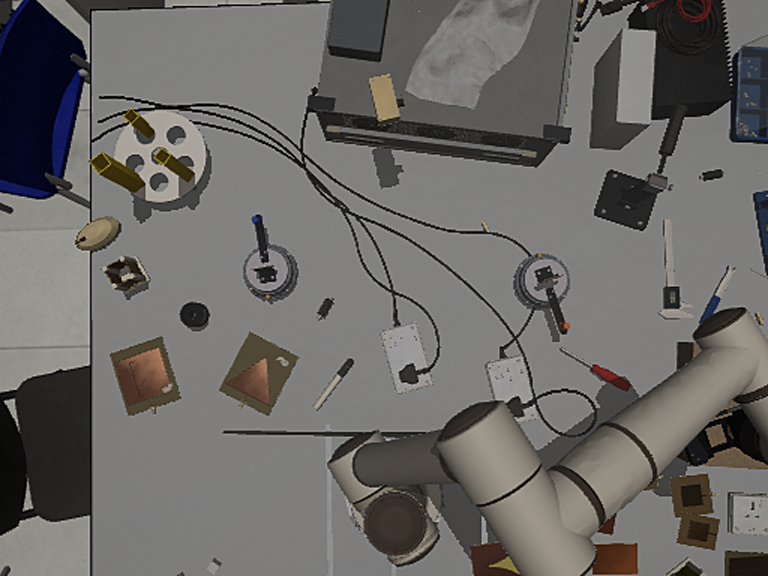

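View pics/side0.png

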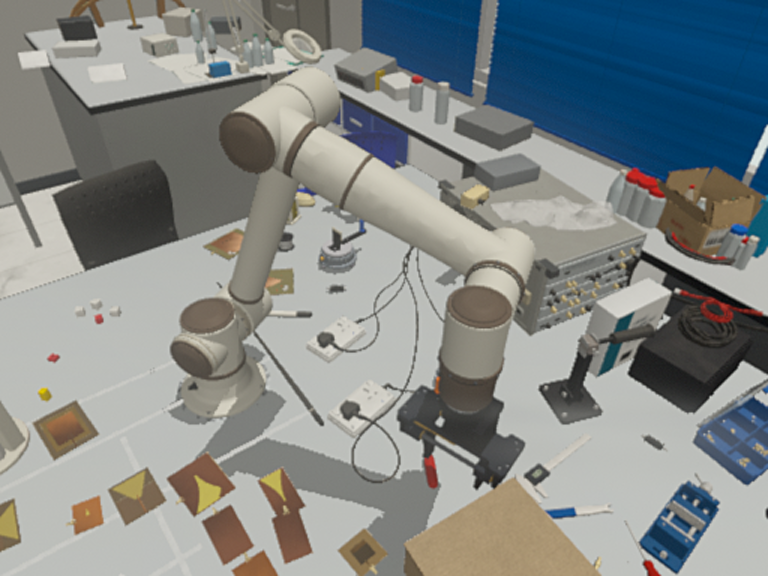

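The top view shows south (blue post) at about (268,268) with its post at (257,218), and north (orange post) at about (545,278) with its post at (566,326). The screwdriver is at (600,370), the attenuator at (326,307) and the spool at (194,315). In the side view the gripper hides north.

```bash
cat >h.py <<'E'
import numpy as np, cv2
def ray_plane(f,uv,z):
    d=np.linalg.inv(f["camera_matrix"])@np.array([uv[0],uv[1],1.]); R=f["R"];C=-R.T@f["t"]; w=R.T@d
    return C+w*(z-C[2])/w[2]
def proj(f,X):
    p=f["camera_matrix"]@(f["R"]@np.asarray(X)+f["t"]); return p[:2]/p[2]
def masks(img):
    hsv=cv2.cvtColor(img,cv2.COLOR_RGB2HSV)
    return {"north":cv2.inRange(hsv,(5,150,110),(18,255,255)),"south":cv2.inRange(hsv,(105,120,60),(125,255,255))}
E
python3 - <<'E'
from h import *
f=dict(np.load("top0.npz")); img=f["img"]
print("cam C",(-f["R"].T@f["t"]).round(3))
m=masks(img)
for k,(cx,cy) in dict(north=(377,217),south=(171,145)).items():
    M=np.zeros_like(m[k]);M[cy-12:cy+13,cx-12:cx+13]=m[k][cy-12:cy+13,cx-12:cx+13]
    ys,xs=np.nonzero(M);print(k,list(zip(xs,ys)),"z.11:",ray_plane(f,(xs.mean(),ys.mean()),.10).round(4))
for k,(x,y) in dict(north=(363,186),south=(179,180),adj=(326/1.5,307/1.5)).items(): print(k,ray_plane(f,(x,y),.06).round(3))
a=img[120:235,145:215];b=img[140:235,325:430]
a=cv2.resize(a,None,fx=5,fy=5,interpolation=cv2.INTER_CUBIC);b=cv2.resize(b[:,:90],None,fx=5,fy=5,interpolation=cv2.INTER_CUBIC)
h=max(len(a),len(b));o=np.zeros((h,a.shape[1]+b.shape[1],3),np.uint8);o[:len(a),:a.shape[1]]=a;o[:len(b),a.shape[1]:]=b
cv2.imwrite("pics/c1.png",o[:,:,::-1]);print(o.shape)
E
```

```text
cam C [ 0.36  -0.015  1.592]
north [(np.int64(373), np.int64(215)), (np.int64(376), np.int64(215)), (np.int64(377), np.int64(215)), (np.int64(378), np.int64(215)), (np.int64(376), np.int64(216)), (np.int64(377), np.int64(216)), (np.int64(378), np.int64(216)), (np.int64(379), np.int64(216)), (np.int64(376), np.int64(217)), (np.int64(377), np.int64(217)), (np.int64(378), np.int64(217)), (np.int64(379), np.int64(217)), (np.int64(376), np.int64(218)), (np.int64(377), np.int64(218)), (np.int64(378), np.int64(218)), (np.int64(379), np.int64(218))] z.11: [ 0.3664 -0.3636  0.1   ]
south [(np.int64(169), np.int64(144)), (np.int64(170), np.int64(144)), (np.int64(168), np.int64(145)), (np.int64(169), np.int64(145)), (np.int64(170), np.int64(145)), (np.int64(171), np.int64(145)), (np.int64(168), np.int64(146)), (np.int64(169), np.int64(146)), (np.int64(170), np.int64(146)), (np.int64(171), np.int64(146)), (np.int64(173), np.int64(146)), (np.int64(168), np.int64(147)), (np.int64(169), np.int64(147)), (np.int64(170), np.int64(147)), (np.int64(171), np.int64(147))] z.11: [0.6072 0.281  0.1   ]
north [ 0.465 -0.332  0.06 ]
south [0.501 0.261 0.06 ]
adj [0.418 0.138 0.06 ]
(575, 800, 3)
```

View pics/c1.png

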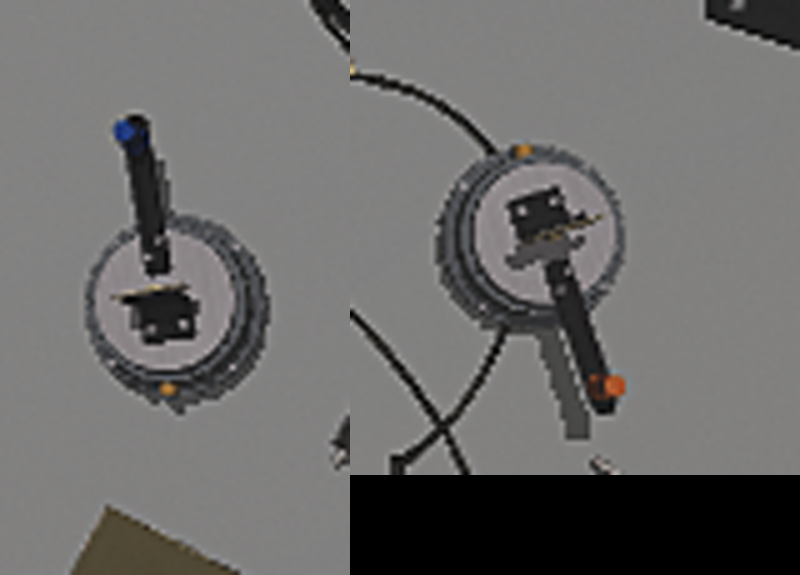

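The crop shows both steel discs clearly: south centre at about crop (163,301), north at about (547,231). The posts are at (125,130) and (614,386). I'll fit the discs and plan a wrist look at north.

```bash
cat >>h.py <<'E'
def tgt(p,ang):
    """pose: tool down, tool x at yaw ang (rad)"""
    c,s=np.cos(ang),np.sin(ang); return np.array(p,float),np.array([[c,s,0],[s,-c,0],[0,0,-1.]])
def rel(st,p,R):
    from scipy.spatial.transform import Rotation as T
    R0=np.array(st["tool_rot"]);d=R0.T@(p-np.array(st["ee_pos"]))/.025
    w=np.degrees(T.from_matrix(R0.T@R).as_rotvec())/5
    return d.round(2).tolist(),w.round(2).tolist()
E
python3 - <<'E'
from h import *
from rig import sensors,grab_frame
f=dict(np.load("top0.npz")); img=f["img"].astype(int)
for k,(cx,cy) in dict(north=(364,186),south=(178,180)).items():
    yy,xx=np.mgrid[:384,:512]
    # light, slightly reddish disc
    m=((img.min(2)>135)&((xx-cx)**2+(yy-cy)**2<24**2)).astype(np.uint8)
    m=cv2.morphologyEx(m,cv2.MORPH_OPEN,np.ones((3,3),np.uint8))
    h=cv2.convexHull(np.argwhere(m)[:,::-1].astype(np.int32))
    e=cv2.fitEllipse(h);X=ray_plane(f,e[0],.06)
    print(k,m.sum(),np.round(e[0],1),np.round(e[1],1),"diam mm",(np.array(e[1])/476.3*1532).round(0),X.round(4))
s=sensors.get_state()
print(np.array(grab_frame("wrist")["hand_eye"]).round(3), np.array(grab_frame("wrist")["camera_matrix"]).round(1).tolist())
for yaw in(90,106): print(yaw,rel(s,*tgt([.43,-.33,.30],np.radians(yaw))))
E
```

```text
north 38 [357.9 179.3] [ 9.9 19.5] diam mm [32. 63.] [ 0.4874 -0.3163  0.06  ]
south 27 [179.5 189.5] [ 4.1 19.3] diam mm [13. 62.] [0.4703 0.2594 0.06  ]
[[ 1.     0.001 -0.    -0.001]
 [-0.001  0.966  0.257 -0.071]
 [ 0.    -0.257  0.966 -0.151]
 [ 0.     0.     0.     1.   ]] [[297.3, 0.0, 256.1], [0.0, 297.3, 192.1], [0.0, 0.0, 1.0]]
90 ([7.46, 12.76, -2.68], [-0.0, -0.02, 3.28])
106 ([7.46, 12.76, -2.68], [-0.0, -0.02, 0.08])
```

Request:
step_arm(commands=[[[1.9,3.2,-0.7],[0,0,0.8],0],[[3.7,6.4,-1.3],[0,0,1.6],0],[[5.6,9.6,-2.0],[0,0,2.4],0],[[7.46,12.76,-2.7],[0,0,3.28],0],[[7.46,12.76,-2.7],[0,0,3.28],0],[[7.46,12.76,-2.7],[0,0,3.28],0],[[7.46,12.76,-2.7],[0,0,3.28],0],[[7.46,12.76,-2.7],[0,0,3.28],0],[[7.46,12.76,-2.7],[0,0,3.28],0],[[7.46,12.76,-2.7],[0,0,3.28],0],[[7.46,12.76,-2.7],[0,0,3.28],0],[[7.46,12.76,-2.7],[0,0,3.28],0],[[7.46,12.76,-2.7],[0,0,3.28],0]], squeeze=5)

```text
time: 1.5
ee_pos: [0.4292, -0.3309, 0.3003]
tool_rot: [[0.001, 1.0, -0.001], [1.0, -0.001, 0.001], [0.001, -0.001, -1.0]]
contact_force: [0.2, -0.1, 0.2]
width: 0.0009
```

```bash
cat >>h.py <<'E'
def wrist_look(name):
    from rig import sensors,grab_frame
    s=sensors.get_state();f=grab_frame("wrist")
    np.savez(name+".npz",img=f["img"],K=f["camera_matrix"],he=f["hand_eye"],p=s["ee_pos"],Rt=s["tool_rot"])
    cv2.imwrite(f"pics/{name}.png",cv2.resize(f["img"][:,:,::-1],(768,576),interpolation=cv2.INTER_CUBIC))
    return s,dict(np.load(name+".npz"))
def wray(w,uv,z):
    K=w["K"];a=np.array([(uv[0]-K[0,2])/K[0,0],(uv[1]-K[1,2])/K[1,1]]);r=np.hypot(*a)
    d=np.append(a*np.sin(r)/max(r,1e-9),np.cos(r)); he=w["he"]
    C=w["Rt"]@he[:3,3]+w["p"]; d=w["Rt"]@he[:3,:3]@d
    return C+d*(z-C[2])/d[2]
E
python3 -c "
from h import *
s,w=wrist_look('w1');print(s['time'],s['ee_pos'],s['q'],s['width'])"
```

```text
1.5 [ 0.42920301 -0.33086878  0.30034062] [-3.57989045e-01  2.02236765e-01 -8.13621126e-02 -1.04368830e-03
 -1.28870100e+00 -1.21379035e+00] 0.0009495696482997126
```

View pics/w1.png

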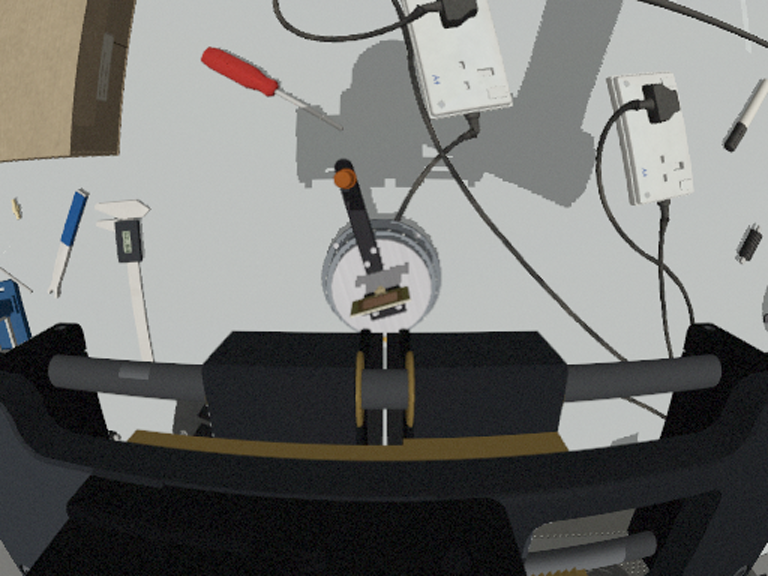

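The wrist view shows north from near: post top at (345,178), board at (380,300), and the disc partly hidden by the fingers. I'll pull back 60 mm to see the whole disc and crop it enlarged.

Request:
step_arm(commands=[[[0,-1.6,0],[0,0,0],0],[[0,-2.8,0],[0,0,0],0],[[0,-2.8,0],[0,0,0],0],[[0,-2.8,0],[0,0,0],0],[[0,-2.8,0],[0,0,0],0]])

```text
time: 2.05
ee_pos: [0.3598, -0.331, 0.3006]
tool_rot: [[0.001, 1.0, -0.0], [1.0, -0.001, 0.001], [0.001, -0.0, -1.0]]
contact_force: [0.2, -0.9, 0.4]
width: 0.0004
```

```bash
python3 - <<'E'
from h import *
s,w=wrist_look('w2');img=w["img"]
m=masks(img)["north"]; n,l,st,c=cv2.connectedComponentsWithStats(m)
for i in range(1,n):
    if st[i,4]>15: print("orange",st[i],c[i].round(1),wray(w,c[i],.11).round(4))
y0,x0=100,170
cv2.imwrite("pics/w2c.png",cv2.resize(img[y0:y0+125,x0:x0+160,::-1],None,fx=4.8,fy=4.8,interpolation=cv2.INTER_CUBIC))
E
```

```text
orange [224 166  15  18 155] [230.4 175.1] [ 0.3596 -0.3621  0.11  ]
```

View pics/w2c.png

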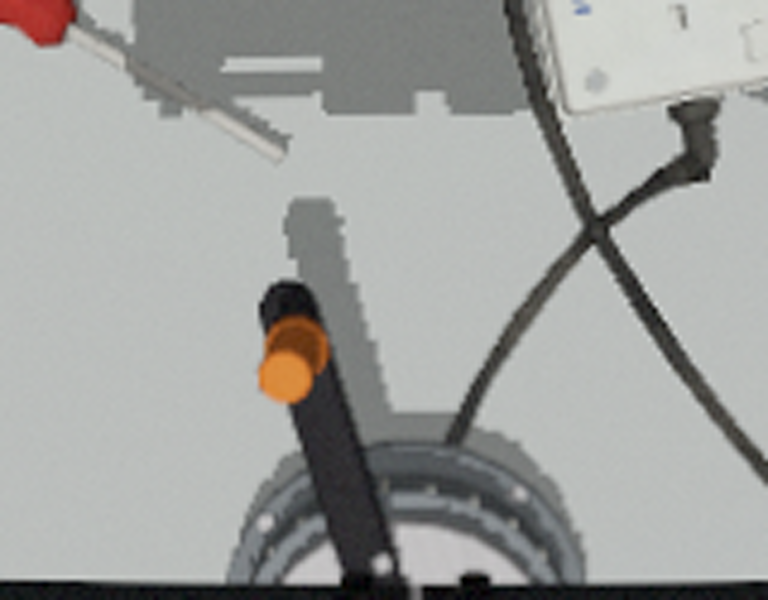

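I moved the wrong way: the fingers now hide more of the disc, though the post top is clear at crop (285,377). I'll move forward past the first pose instead.

Request:
step_arm(commands=[[[0,1.8,0],[0,0,0],0],[[0,3.6,0],[0,0,0],0],[[0,4.6,0],[0,0,0],0],[[0,4.6,0],[0,0,0],0],[[0,4.6,0],[0,0,0],0],[[0,4.6,0],[0,0,0],0]])

```text
time: 2.7
ee_pos: [0.4746, -0.331, 0.3001]
tool_rot: [[0.001, 1.0, -0.001], [1.0, -0.001, 0.002], [0.002, -0.001, -1.0]]
contact_force: [0.2, 1.2, -0.0]
width: 0.0005
```

```bash
python3 - <<'E'
from h import *
w=dict(np.load("w2.npz"));print("post top from w2",wray(w,(229.4,178.5),.11).round(4))
s,w=wrist_look('w3');img=w["img"]
print(s["ee_pos"])
m=masks(img)["north"]; n,l,st,c=cv2.connectedComponentsWithStats(m)
for i in range(1,n):
    if st[i,4]>15: print("orange",st[i],c[i].round(1),wray(w,c[i],.11).round(4))
y0,x0=80,180
cv2.imwrite("pics/w3c.png",cv2.resize(img[y0:y0+140,x0:x0+150,::-1],None,fx=4.2,fy=4.2,interpolation=cv2.INTER_CUBIC))
E
```

```text
post top from w2 [ 0.3637 -0.3633  0.11  ]
[ 0.47458836 -0.33098214  0.30010941]
orange [223  75  14  15 123] [228.8  80.9] [ 0.3644 -0.3626  0.11  ]
```

View pics/w3c.png

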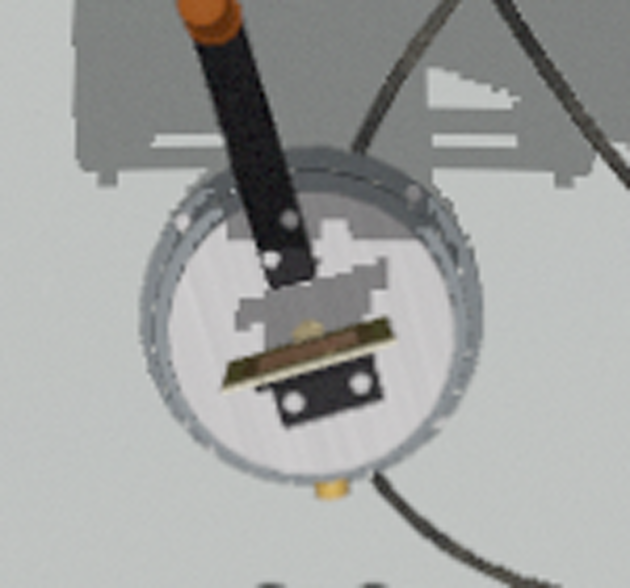

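The whole disc is visible: crop centre about (312,335), left edge 168, right edge 455. I'll fit a circle to its edge, cast onto z = 60 mm.

```bash
cat >>h.py <<'E'
def disc(w,c0,z=.06,R=.046):
    """steel disc axis: pinkish bright mask about c0 -> outer edge points -> plane z -> circle"""
    from scipy.optimize import least_squares
    img=w["img"].astype(int);yy,xx=np.mgrid[:384,:512]
    m=((img[:,:,0]-img[:,:,1]>=3)&(img.min(2)>110)&((xx-c0[0])**2+(yy-c0[1])**2<38**2)).astype(np.uint8)
    m=cv2.morphologyEx(m,cv2.MORPH_OPEN,np.ones((3,3),np.uint8))
    n,l,st,_=cv2.connectedComponentsWithStats(m);m=(l==1+st[1:,4].argmax()).astype(np.uint8)
    h=cv2.convexHull(np.argwhere(m)[:,::-1].astype(np.int32))[:,0]
    P=np.array([wray(w,u,z)[:2] for u in h])
    r=least_squares(lambda q:np.hypot(*(P-q[:2]).T)-q[2],[*P.mean(0),R],loss="soft_l1",f_scale=.001)
    res=np.abs(r.fun)
    return r.x,m.sum(),len(P),res.max(),P
E
python3 - <<'E'
from h import *
w=dict(np.load("w3.npz"));img=w["img"]
for x in (200,212,216,219,222,240,286,290,294,300): print(x,img[160,x])
q,a,n,mx,P=disc(w,(254,160));print(q.round(4),a,n,mx); post=wray(w,(228.8,79.5),.11)
print(post, np.hypot(*(post[:2]-q[:2])))
E
```

```text
200 [192 195 193]
212 [191 194 191]
216 [109 114 117]
219 [141 147 150]
222 [199 197 200]
240 [202 200 201]
286 [198 197 199]
290 [136 143 146]
294 [136 143 143]
300 [190 193 192]Traceback (most recent call last):
  File "<stdin>", line 4, in <module>
  File "h.py", line 35, in disc
    n,l,st,_=cv2.connectedComponentsWithStats(m);m=(l==1+st[1:,4].argmax()).astype(np.uint8)
                                                         ~~~~~~~~~~~~~~~^^
ValueError: attempt to get argmax of an empty sequence
```

```bash
sed -i 's/img\[:,:,0\]-img\[:,:,1\]>=3)&(img.min(2)>110)/cv2.blur(w["img"][:,:,0].astype(np.float32)-w["img"][:,:,1],(3,3))>-0.5)\&(img.min(2)>110)/' h.py
python3 - <<'E'
from h import *
w=dict(np.load("w3.npz"))
q,a,n,mx,P=disc(w,(254,160));print(q.round(4),a,n,mx)
for post in ((.3637,-.3633),(.366,-.3635)):
    d=np.array(post)-q[:2];print(np.hypot(*d),np.degrees(np.arctan2(d[1],d[0])))
E
```

```text
[ 0.463  -0.3348  0.0449] 2659 32 0.0024368951825038537
0.10331295865072342 -163.99303098894836
0.1011606609522123 -163.52492047295317
```

North axis is (0.463, -0.335) with radius 45 mm (46 given), and the post is 103 mm away (104 given) at a bearing of -164°. Next I'll work out the approach and the arc. The tool +y face will push, which keeps the wrist within its range.

```bash
cat >>h.py <<'E'
def pushpose(ax,a_deg,off,z,sgn,r=.104):
    """TCP so that a post at bearing a is 'off' ahead in the clockwise direction; sgn +1: tool +y leads"""
    a=np.radians(a_deg);u=np.array([np.cos(a),np.sin(a)]);t=np.array([np.sin(a),-np.cos(a)])
    return tgt([*(np.array(ax)+r*u-off*t),z],a if sgn>0 else a+np.pi)
E
python3 - <<'E'
from h import *
from rig import sensors
s=sensors.get_state();ax=(.463,-.335)
for z in(.2,.101):
    p,R=pushpose(ax,-164,.032,z,1);print(p.round(3),rel(s,p,R))
E
```

```text
[ 0.372 -0.394  0.2  ] ([-2.55, -4.09, 4.02], [0.01, -0.02, -21.21])
[ 0.372 -0.394  0.101] ([-2.55, -4.09, 7.98], [0.01, -0.02, -21.21])
```

Request:
step_arm(commands=[[[-0.4,-0.6,0],[0,0,-1.6],0],[[-0.7,-1.2,0],[0,0,-3.2],0],[[-1.1,-1.8,0],[0,0,-4.8],0],[[-1.5,-2.4,0],[0,0,-6.4],0],[[-1.8,-3.0,0],[0,0,-8.0],0],[[-2.2,-3.6,0.5],[0,0,-9.6],0],[[-2.55,-4.09,1],[0,0,-11.2],0],[[-2.55,-4.09,2],[0,0,-12.8],0],[[-2.55,-4.09,3],[0,0,-14.4],0],[[-2.55,-4.09,4],[0,0,-16],0],[[-2.55,-4.09,4],[0,0,-17.6],0],[[-2.55,-4.09,4],[0,0,-19.2],0],[[-2.55,-4.09,4],[0,0,-20.8],0],[[-2.55,-4.09,4],[0,0,-21.2],0],[[-2.55,-4.09,5],[0,0,-21.2],0],[[-2.55,-4.09,6],[0,0,-21.2],0],[[-2.55,-4.09,7],[0,0,-21.2],0],[[-2.55,-4.09,7.6],[0,0,-21.2],0],[[-2.55,-4.09,7.98],[0,0,-21.2],0],[[-2.55,-4.09,7.98],[0,0,-21.2],0]])

```text
time: 4.75
ee_pos: [0.3709, -0.3941, 0.1004]
tool_rot: [[-0.962, -0.274, -0.002], [-0.274, 0.962, 0.002], [0.002, 0.003, -1.0]]
contact_force: [-0.7, 0.1, 0.7]
width: 0.0008
```

```bash
python3 - <<'E'
from h import *
from rig import sensors
s,w=wrist_look('w4');ax=(.463,-.335);print(s["ee_pos"],s["q"])
m=masks(w["img"])["north"];print(m.sum()/255)
# rows: approach (2), then 5 deg steps
for o in(.024,.018): print(o,rel(s,*pushpose(ax,-164,o,.101,1)))
for a in range(195,90,-5): print(a,*rel(s,*pushpose(ax,a-1.,.0165,.101,1)))
E
```

```text
[ 0.37093302 -0.39413705  0.10035183] [-0.51647085  0.38238098 -0.37165619 -0.00112615 -0.81993948  0.79467077]
0.0
0.024 ([-0.03, 0.3, -0.03], [0.03, -0.02, -0.02])
0.018 ([-0.03, 0.54, -0.02], [0.03, -0.02, -0.02])
195 [-0.01, 0.74, -0.02] [0.03, -0.02, 0.38]
190 [0.02, 1.11, -0.02] [0.03, -0.02, 1.38]
185 [0.02, 1.48, -0.02] [0.03, -0.02, 2.38]
180 [-0.02, 1.84, -0.02] [0.03, -0.02, 3.38]
175 [-0.08, 2.21, -0.02] [0.03, -0.02, 4.38]
170 [-0.18, 2.56, -0.02] [0.03, -0.03, 5.38]
165 [-0.31, 2.9, -0.02] [0.03, -0.03, 6.38]
160 [-0.47, 3.24, -0.02] [0.03, -0.03, 7.38]
155 [-0.65, 3.55, -0.02] [0.02, -0.03, 8.38]
150 [-0.87, 3.85, -0.02] [0.02, -0.03, 9.38]
145 [-1.1, 4.13, -0.02] [0.02, -0.03, 10.38]
140 [-1.36, 4.39, -0.02] [0.02, -0.03, 11.38]
135 [-1.65, 4.63, -0.02] [0.02, -0.03, 12.38]
130 [-1.95, 4.83, -0.02] [0.02, -0.04, 13.38]
125 [-2.27, 5.02, -0.02] [0.02, -0.04, 14.38]
120 [-2.6, 5.17, -0.02] [0.01, -0.04, 15.38]
115 [-2.95, 5.29, -0.02] [0.01, -0.04, 16.38]
110 [-3.31, 5.38, -0.02] [0.01, -0.04, 17.38]
105 [-3.67, 5.45, -0.02] [0.01, -0.04, 18.38]
100 [-4.03, 5.48, -0.02] [0.01, -0.04, 19.38]
95 [-4.4, 5.47, -0.02] [0.01, -0.04, 20.38]
```

View pics/w4.png

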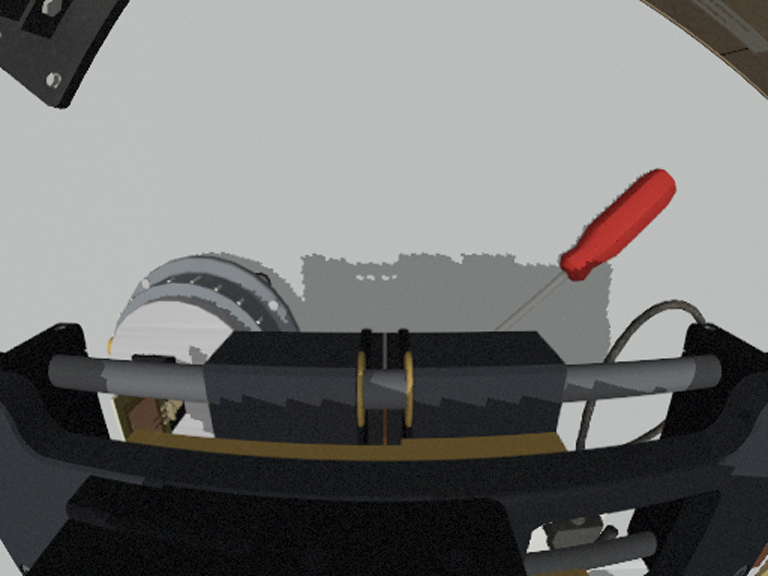

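The screwdriver is clear to the right, and north's disc and board sit at the lower left under the gripper body with free height. I'll start the push with a short arc and check the force.

Request:
step_arm(commands=[[[-0.03,0.3,0],[0,0,0],0],[[-0.03,0.54,0],[0,0,0],0],[[-0.01,0.74,0],[0,0,0.4],0],[[0.02,0.93,0],[0,0,0.9],0],[[0.02,1.11,0],[0,0,1.4],0],[[0.02,1.48,0],[0,0,2.4],0],[[-0.02,1.84,0],[0,0,3.4],0],[[-0.08,2.21,0],[0,0,4.4],0],[[-0.18,2.56,0],[0,0,5.4],0],[[-0.31,2.9,0],[0,0,6.4],0]])

```text
time: 5.8
ee_pos: [0.359, -0.3222, 0.1023]
tool_rot: [[-0.96, 0.28, 0.0], [0.28, 0.96, 0.0], [-0.0, 0.0, -1.0]]
contact_force: [-0.9, -0.5, 0.5]
width: 0.0008
```

```bash
python3 - <<'E'
from h import *
from rig import sensors,grab_frame
s=sensors.get_state();ax=(.463,-.335);print(s["ee_pos"],s["contact_force"])
f=grab_frame("top");m=masks(f["img"])["north"];m[:,:330]=0;m[:170]=0;m[230:]=0
n,l,st,c=cv2.connectedComponentsWithStats(m)
for i in range(1,n):
    if 400>st[i,4]>3: print(st[i],ray_plane(f,c[i],.10).round(3))
for a in list(range(160,95,-5))+[96,92,90,89]: print(a,*rel(s,*pushpose(ax,a-1.,.0165,.101,1)))
E
```

```text
[ 0.35900537 -0.32218137  0.10226705] [-0.94042235 -0.48338026  0.48582119]
160 [0.06, 0.36, 0.05] [0.0, 0.0, 0.95]
155 [0.07, 0.73, 0.05] [0.0, 0.0, 1.95]
150 [0.05, 1.09, 0.05] [0.0, 0.0, 2.95]
145 [0.0, 1.46, 0.05] [0.0, 0.0, 3.95]
140 [-0.08, 1.81, 0.05] [0.0, -0.0, 4.95]
135 [-0.2, 2.16, 0.05] [0.0, -0.0, 5.95]
130 [-0.34, 2.5, 0.05] [0.0, -0.0, 6.95]
125 [-0.52, 2.82, 0.05] [0.0, -0.0, 7.95]
120 [-0.72, 3.13, 0.05] [0.0, -0.0, 8.95]
115 [-0.94, 3.42, 0.05] [0.0, -0.0, 9.95]
110 [-1.2, 3.69, 0.05] [0.0, -0.0, 10.95]
105 [-1.47, 3.93, 0.05] [0.0, -0.0, 11.95]
100 [-1.76, 4.15, 0.05] [0.0, -0.0, 12.95]
96 [-2.01, 4.31, 0.05] [0.0, -0.0, 13.75]
92 [-2.27, 4.45, 0.05] [0.0, -0.0, 14.55]
90 [-2.4, 4.51, 0.05] [0.0, -0.0, 14.95]
89 [-2.47, 4.54, 0.05] [0.0, -0.0, 15.15]
```

Request:
step_arm(commands=[[[0.06,0.36,0.05],[0,0,0.95],0],[[0.07,0.73,0.05],[0,0,1.95],0],[[0.05,1.09,0.05],[0,0,2.95],0],[[0,1.46,0.05],[0,0,3.95],0],[[-0.08,1.81,0.05],[0,0,4.95],0],[[-0.2,2.16,0.05],[0,0,5.95],0],[[-0.34,2.5,0.05],[0,0,6.95],0],[[-0.52,2.82,0.05],[0,0,7.95],0],[[-0.72,3.13,0.05],[0,0,8.95],0],[[-0.94,3.42,0.05],[0,0,9.95],0],[[-1.2,3.69,0.05],[0,0,10.95],0],[[-1.47,3.93,0.05],[0,0,11.95],0],[[-1.76,4.15,0.05],[0,0,12.95],0],[[-2.01,4.31,0.05],[0,0,13.75],0],[[-2.27,4.45,0.05],[0,0,14.55],0],[[-2.4,4.51,0.05],[0,0,14.95],0],[[-2.4,4.51,0.05],[0,0,14.95],0],[[-2.4,4.51,0.05],[0,0,14.95],0]])

```text
time: 7.65
ee_pos: [0.4483, -0.2299, 0.1014]
tool_rot: [[0.018, 1.0, 0.001], [1.0, -0.018, 0.001], [0.001, 0.001, -1.0]]
contact_force: [-0.0, -0.9, -0.0]
width: 0.0001
```

```bash
python3 - <<'E'
from h import *
from rig import sensors
s=sensors.get_state();ax=(.463,-.335);print(s["ee_pos"],s["q"],s["contact_force"])
# back off 25 mm along -tool y, up; then a looking pose with camera (71mm in -tool y, 0.15 up) 
for p,y in (([.425,-.231,.102],89),([.425,-.231,.3],89),([.50,-.26,.30],90)): print(rel(s,*tgt(p,np.radians(y))))
E
```

```text
[ 0.44834147 -0.22989429  0.10144995] [-1.51671904e-01  3.24702175e-01 -4.62904212e-01 -1.36920482e-03
 -7.82283074e-01 -1.43598270e+00] [-0.04890724 -0.87313278 -0.03438669]
([-0.06, -0.93, -0.02], [0.01, -0.01, -0.0])
([-0.05, -0.92, -7.94], [0.01, -0.01, -0.0])
([-1.16, 2.1, -7.94], [0.01, -0.01, -0.2])
```

Request:
step_arm(commands=[[[0,-0.5,0],[0,0,0],0],[[0,-1,0],[0,0,0],0],[[0,-1,-1.5],[0,0,0],0],[[0,-1,-3],[0,0,0],0],[[0,-1,-4.5],[0,0,0],0],[[0,-1,-6],[0,0,0],0],[[-0.8,0.1,-7.5],[0,0,0],0],[[-1.6,1.2,-7.94],[0,0,-0.2],0],[[-1.6,1.2,-7.94],[0,0,-0.2],0],[[-1.6,1.2,-7.94],[0,0,-0.2],0],[[-1.6,1.2,-7.94],[0,0,-0.2],0]])

```text
time: 8.75
ee_pos: [0.4757, -0.27, 0.2988]
tool_rot: [[0.001, 1.0, -0.001], [1.0, -0.001, 0.002], [0.002, -0.001, -1.0]]
contact_force: [-0.4, -0.8, -0.4]
width: 0.0002
```

```bash
python3 - <<'E'
from h import *
s,w=wrist_look('w5');print(s["time"],s["ee_pos"]);img=w["img"]
m=masks(img)["north"]; n,l,st,c=cv2.connectedComponentsWithStats(m)
for i in range(1,n):
    if st[i,4]>15: print("orange",st[i],c[i].round(1),wray(w,c[i],.10).round(4))
from rig import grab_frame
f=grab_frame("top");np.savez("top1.npz",**f)
y0,x0=90,200
o=cv2.resize(img[y0:y0+140,x0:x0+190],None,fx=4.2,fy=4.2,interpolation=cv2.INTER_CUBIC)
cv2.imwrite("pics/w5c.png",o[:,:,::-1])
E
```

```text
8.75 [ 0.47567318 -0.2700366   0.29884679]
orange [280 156  16  16 167] [288.3 163.3] [ 0.4625 -0.2321  0.1   ]
```

View pics/w5c.png

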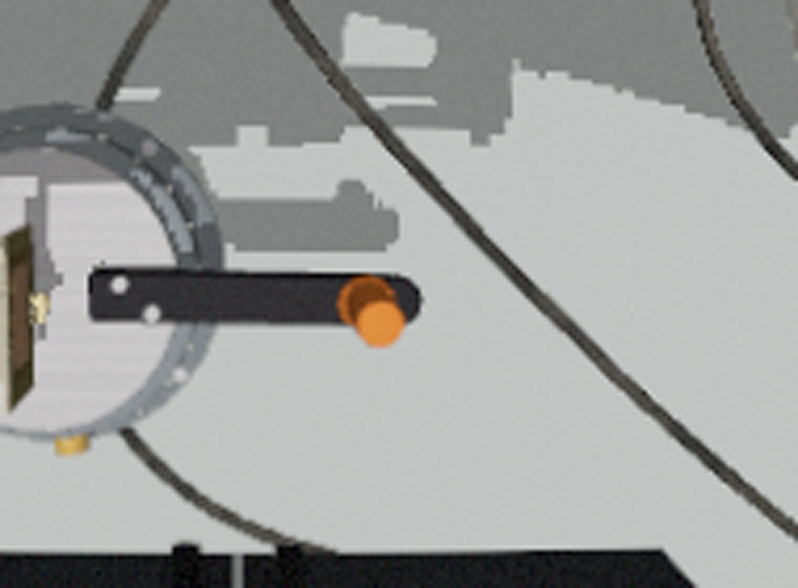

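North's arm now points to image right (+y): the post top is at crop (380,324) and the arm body runs from (90,295) to (420,298). I'll measure the arm's direction from its dark mask, and the bearing of south.

```bash
cat >>h.py <<'E'
def armdir(w,u0,u1,half=16,z=.07):
    """dark bar between pixels u0 (root) and u1 (near post): mid line of the dark columns, cast on z"""
    u0=np.array(u0,float);u1=np.array(u1,float);L=np.hypot(*(u1-u0));d=(u1-u0)/L;n=np.array([-d[1],d[0]])
    g=cv2.cvtColor(w["img"],cv2.COLOR_RGB2GRAY).astype(np.float32);P=[]
    k=np.arange(-half,half+.01,.1)
    for t in np.linspace(0,L,40):
        q=(u0+t*d)+k[:,None]*n
        v=cv2.remap(g,q[:,0].astype(np.float32)[None],q[:,1].astype(np.float32)[None],cv2.INTER_LINEAR)[0]
        i0=len(k)//2;lo=hi=i0
        while lo>0 and v[lo]<85: lo-=1
        while hi<len(k)-1 and v[hi]<85: hi+=1
        P.append((wray(w,q[lo],z),wray(w,q[hi],z)))
    P=np.array(P)[:,:,:2];out=[]
    for Q in(P[:,0],P[:,1],P.mean(1)):
        vx,vy,x,y=cv2.fitLine(Q.astype(np.float32),cv2.DIST_HUBER,0,.001,.001).ravel()
        e=P[-1].mean(0)-P[0].mean(0)
        if vx*e[0]+vy*e[1]<0: vx,vy=-vx,-vy
        out.append((np.degrees(np.arctan2(vy,vx)).round(2),x,y))
    print("arm dir edges",out[0][0],out[1][0],"mid",out[2][0],"width mm",(np.hypot(*(P[:,0]-P[:,1]).T).mean()*1e3).round(1))
    a=np.radians(out[2][0]);return out[2][0],np.array(out[2][1:]),np.array([np.cos(a),np.sin(a)])
E
python3 - <<'E'
from h import *
w=dict(np.load("w5.npz"));ax=np.array([.463,-.335])
post=wray(w,(200+380/4.2,90+324/4.2),.11)[:2];d=post-ax;print("post",post.round(4),np.hypot(*d).round(4),np.degrees(np.arctan2(d[1],d[0])).round(2))
a,p,u=armdir(w,(200+165/4.2,90+296/4.2),(200+320/4.2,90+297/4.2));e=ax-p;print(a,"axis off line mm",((u[0]*e[1]-u[1]*e[0])*1e3).round(2))
q,_,n,mx,P=disc(w,(200+45/4.2,90+290/4.2));print("disc",q.round(4),n,mx)
f=dict(np.load("top1.npz"))
S=ray_plane(dict(np.load("top0.npz")),(177.6,180.2),.06);print("south axis est",S.round(4), "bearing",np.degrees(np.arctan2(S[1]-ax[1],S[0]-ax[0])).round(2))
print("north by same top method",ray_plane(f,(364.4,186.2),.06).round(4))
E
```

```text
post [ 0.4654 -0.2305] 0.1045 88.7
arm dir edges 87.31 89.77 mid 88.49 width mm 16.3
88.49 axis off line mm -1.39
disc [ 0.4629 -0.3345  0.045 ] 32 0.0005667966525255974
south axis est [0.5006 0.2651 0.06  ] bearing 86.41
north by same top method [ 0.4647 -0.3363  0.06  ]
```

North now points at 88.6° and needs 86.4°. The push offset model is accurate to 0.4°, so I'll finish with one more nudge.

```bash
python3 - <<'E'
from h import *
from rig import sensors
s=sensors.get_state();ax=(.463,-.335)
for a,o,z in((86.8,.042,.3),(86.8,.042,.101),(88.8,.024,.101),(88.8,.018,.101),(87.8,.0165,.101),(86.8,.0165,.101)): print(a,o,z,*rel(s,*pushpose(ax,a,o,z,1)))
E
```

```text
86.8 0.042 0.3 [1.65, -1.97, -0.02] [-0.01, -0.02, 0.64]
86.8 0.042 0.101 [1.64, -1.96, 7.94] [-0.01, -0.02, 0.64]
88.8 0.024 0.101 [1.57, -1.39, 7.94] [-0.01, -0.02, 0.24]
88.8 0.018 0.101 [1.56, -1.15, 7.94] [-0.01, -0.02, 0.24]
87.8 0.0165 0.101 [1.57, -1.02, 7.94] [-0.01, -0.02, 0.44]
86.8 0.0165 0.101 [1.58, -0.95, 7.94] [-0.01, -0.02, 0.64]
```

Request:
step_arm(commands=[[[0.9,-1.2,0],[0,0,0.3],0],[[1.65,-1.97,0],[0,0,0.64],0],[[1.65,-1.97,1.8],[0,0,0.64],0],[[1.65,-1.97,3.6],[0,0,0.64],0],[[1.65,-1.97,5.4],[0,0,0.64],0],[[1.64,-1.97,7.0],[0,0,0.64],0],[[1.64,-1.97,7.94],[0,0,0.64],0],[[1.64,-1.97,7.94],[0,0,0.64],0],[[1.6,-1.5,7.94],[0,0,0.64],0],[[1.58,-1.2,7.94],[0,0,0.64],0],[[1.58,-1.05,7.94],[0,0,0.64],0],[[1.58,-0.95,7.94],[0,0,0.64],0],[[1.58,-0.95,7.94],[0,0,0.64],0],[[1.58,-0.95,7.94],[0,0,0.64],0]])

```text
time: 10.25
ee_pos: [0.4525, -0.2303, 0.1012]
tool_rot: [[0.056, 0.998, 0.0], [0.998, -0.056, 0.001], [0.001, 0.0, -1.0]]
contact_force: [-1.3, 0.2, 0.4]
width: 0.0009
```

Request:
step_arm(commands=[[[0,-0.4,0],[0,0,0],0],[[0,-1,0],[0,0,0],0],[[0,-1,-1.5],[0,0,0],0],[[0,-1,-3],[0,0,0],0],[[0,-1,-4.5],[0,0,0],0],[[0,-1,-6],[0,0,0],0],[[-0.8,0.1,-7.5],[0,0,0],0],[[-1.6,1.2,-7.94],[0,0,0],0],[[-1.6,1.2,-7.94],[0,0,0],0],[[-1.6,1.2,-7.94],[0,0,0],0],[[-1.6,1.2,-7.94],[0,0,0],0]])

```text
time: 11.35
ee_pos: [0.4786, -0.2715, 0.2986]
tool_rot: [[0.056, 0.998, -0.002], [0.998, -0.056, 0.002], [0.002, -0.002, -1.0]]
contact_force: [-0.0, -0.4, 0.2]
width: 0.0005
```

```bash
python3 - <<'E'
from h import *
s,w=wrist_look('w6');print(s["time"],s["ee_pos"]);ax=np.array([.463,-.335])
m=masks(w["img"])["north"]; n,l,st,c=cv2.connectedComponentsWithStats(m)
for i in range(1,n):
    if st[i,4]>15: print("orange",st[i],c[i].round(1));b=st[i]
post=np.array([b[0]+b[2]-6.2,b[1]+b[3]-5.9]) # same box offset as w5: (290.5,167.1) vs box 280,156,16,16
post=wray(w,post+[.7,1.0],.11)[:2];d=post-ax;print("post",post.round(4),np.hypot(*d).round(4),np.degrees(np.arctan2(d[1],d[0])).round(2))
K=c[np.argmax(st[1:,4])+1]
a,p,u=armdir(w,K-[49,2.5],K-[12,2]);print("arm",a)
q,_,n,mx,P=disc(w,K-[78,4]);print("disc",q.round(4),n,mx)
# look pose for south
for y in (90,110): print(rel(s,*tgt([.52,.265,.30],np.radians(y))))
E
```

```text
11.35 [ 0.47860397 -0.2715397   0.29862897]
orange [281 155  16  17 174] [288.8 163.1]
post [ 0.4704 -0.2303] 0.105 85.95
arm dir edges 84.4 86.79 mid 85.52 width mm 16.5
arm 85.52
disc [ 0.463  -0.3345  0.0449] 32 0.0007996210665487669
([21.52, 0.45, -0.01], [-0.02, -0.03, -0.64])
([21.52, 0.45, -0.01], [-0.02, -0.03, -4.64])
```

North reads 85.5–86.0° against a wanted 86.4°; I'll settle that once south's axis is measured from near. Now to south.

Request:
step_arm(commands=[[[1.6,0,0],[0,0,0],0],[[3.2,0,0],[0,0,0],0],[[4.8,0,0],[0,0,0],0],[[6.4,0,0],[0,0,0],0],[[8,0,0],[0,0,0],0],[[9.6,0,0],[0,0,0],0],[[11.2,0,0],[0,0,-0.2],0],[[12.8,0,0],[0,0,-0.4],0],[[14.4,0,0],[0,0,-0.6],0],[[16,0,0],[0,0,-0.64],0],[[17.6,0.1,0],[0,0,-0.64],0],[[19.2,0.2,0],[0,0,-0.64],0],[[20.8,0.3,0],[0,0,-0.64],0],[[21.52,0.45,0],[0,0,-0.64],0],[[21.52,0.45,0],[0,0,-0.64],0],[[21.52,0.45,0],[0,0,-0.64],0],[[21.52,0.45,0],[0,0,-0.64],0],[[21.52,0.45,0],[0,0,-0.64],0]])

```text
time: 13.2
ee_pos: [0.5198, 0.2638, 0.3003]
tool_rot: [[0.001, 1.0, -0.001], [1.0, -0.001, 0.002], [0.002, -0.001, -1.0]]
contact_force: [-0.0, -0.5, 0.2]
width: 0.0004
```

```bash
python3 - <<'E'
from h import *
s,w=wrist_look('w7');print(s["time"],s["ee_pos"],s["q"][[0,5]] if hasattr(s["q"],"shape") else s["q"]);img=w["img"]
m=masks(img)["south"]; n,l,st,c=cv2.connectedComponentsWithStats(m)
for i in range(1,n):
    if st[i,4]>15: print("blue",st[i],c[i].round(1),wray(w,c[i],.10).round(4))
cv2.imwrite("pics/w7c.png",cv2.resize(img[70:230,150:360,::-1],None,fx=3.75,fy=3.75,interpolation=cv2.INTER_CUBIC))
E
```

```text
13.2 [0.51983252 0.26375317 0.30028167] [ 0.74581115 -2.31721244]
blue [497 227  15   8  54] [505.3 230.5] [0.6112 0.6914 0.1   ]
blue [498 367  14  17 144] [506.5 376.9] [1.0758 0.9608 0.1   ]
blue [424 377   8   7  42] [427.6 380.1] [0.9572 0.6285 0.1   ]
```

View pics/w7c.png

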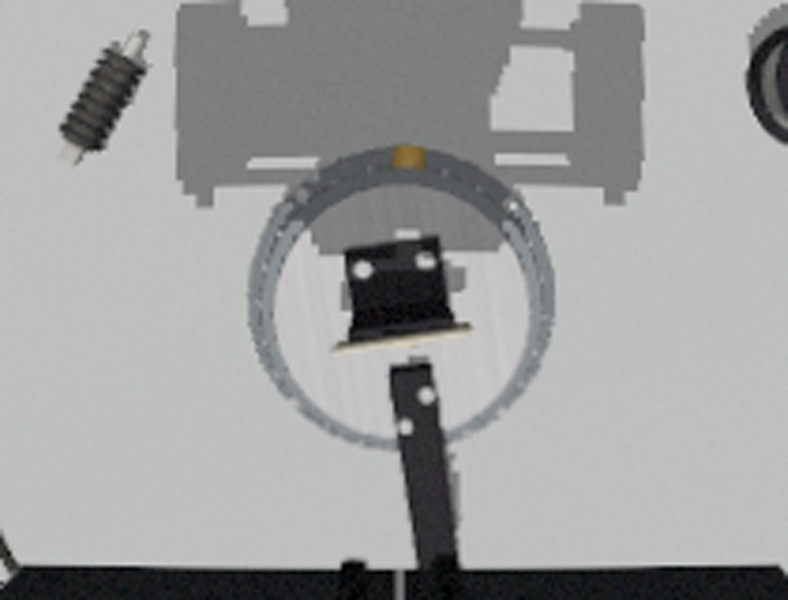

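South's disc is at crop centre about (402,318). The arm runs down from (412,375) to (437,560), with the post under the fingers, and the attenuator at (100,95) and spool at (785,85) are clear.

```bash
python3 - <<'E'
from h import *
from rig import sensors
w=dict(np.load("w7.npz"));C=lambda x,y:np.array([150+x/3.75,70+y/3.75])
q,_,n,mx,P=disc(w,C(402,318));print("disc",q.round(4),n,mx)
a,p,u=armdir(w,C(422,445),C(433,545));e=q[:2]-p;print(a,"axis off",(u[0]*e[1]-u[1]*e[0])*1e3)
A=q[:2]; print("post est",(A+.104*u).round(4),"top-view est .607,.281")
N=np.array([.463,-.335]);d=A-N;b=np.degrees(np.arctan2(d[1],d[0]));print("N->S",b,"dist",np.hypot(*d))
s=sensors.get_state()
for o,z in((.036,.2),(.036,.101)): print(rel(s,*pushpose(A,10,o,z,-1)))
E
```

```text
disc [0.4997 0.2641 0.0449] 32 0.00047191383429922434
arm dir edges 7.82 8.53 mid 8.04 width mm 15.2
8.04 axis off -0.6884962664099378
post est [0.6027 0.2787] top-view est .607,.281
N->S 86.49087549784234 dist 0.6002522969636294
([2.15, 3.04, 4.01], [0.01, -0.03, -20.01])
([2.14, 3.05, 7.97], [0.01, -0.03, -20.01])
```

Request:
step_arm(commands=[[[0.4,0.6,0],[0,0,-1.6],0],[[0.7,1.0,0],[0,0,-3.2],0],[[1.1,1.5,0],[0,0,-4.8],0],[[1.5,2.0,0],[0,0,-6.4],0],[[1.8,2.5,0],[0,0,-8.0],0],[[2.15,3.04,0],[0,0,-9.6],0],[[2.15,3.04,1],[0,0,-11.2],0],[[2.15,3.04,2],[0,0,-12.8],0],[[2.15,3.04,3],[0,0,-14.4],0],[[2.15,3.04,4],[0,0,-16],0],[[2.15,3.04,4],[0,0,-17.6],0],[[2.15,3.04,4],[0,0,-19.2],0],[[2.15,3.04,4],[0,0,-20],0],[[2.15,3.04,4],[0,0,-20],0],[[2.15,3.04,5],[0,0,-20],0],[[2.15,3.04,6],[0,0,-20],0],[[2.15,3.04,7],[0,0,-20],0],[[2.15,3.04,7.6],[0,0,-20],0],[[2.15,3.04,7.97],[0,0,-20],0],[[2.15,3.04,7.97],[0,0,-20],0]])

```text
time: 15.25
ee_pos: [0.5952, 0.3172, 0.0998]
tool_rot: [[-0.985, -0.171, -0.003], [-0.171, 0.985, 0.001], [0.003, 0.001, -1.0]]
contact_force: [-0.8, 0.1, 0.1]
width: 0.0007
```

```bash
python3 - <<'E'
from h import *
from rig import sensors
s=sensors.get_state();A=(.4997,.2641);print(s["ee_pos"],s["q"],s["contact_force"])
for o in(.026,.02): print(o,*rel(s,*pushpose(A,9,o,.101,-1)))
for a in list(range(8,-82,-5)): print(a,*rel(s,*pushpose(A,a,.0165,.101,-1)))
E
```

```text
[0.59520584 0.31724642 0.09979481] [ 0.72759752  0.57733538 -0.02283526 -0.00349157 -0.97269789 -0.55384522] [-0.75072566  0.13120688  0.06594834]
0.026 [-0.05, -0.46, -0.05] [0.02, -0.04, 0.17]
0.02 [-0.04, -0.7, -0.05] [0.02, -0.04, 0.17]
8 [-0.05, -0.92, -0.05] [0.01, -0.04, 0.37]
3 [-0.08, -1.28, -0.05] [0.01, -0.04, 1.37]
-2 [-0.08, -1.65, -0.05] [0.01, -0.04, 2.37]
-7 [-0.05, -2.02, -0.05] [0.01, -0.04, 3.37]
-12 [0.02, -2.38, -0.05] [0.01, -0.04, 4.37]
-17 [0.12, -2.73, -0.05] [0.01, -0.04, 5.37]
-22 [0.25, -3.08, -0.05] [0.0, -0.04, 6.37]
-27 [0.4, -3.41, -0.05] [0.0, -0.04, 7.37]
-32 [0.59, -3.72, -0.05] [0.0, -0.04, 8.37]
-37 [0.8, -4.02, -0.05] [-0.0, -0.04, 9.37]
-42 [1.04, -4.3, -0.05] [-0.0, -0.04, 10.37]
-47 [1.3, -4.56, -0.05] [-0.0, -0.04, 11.37]
-52 [1.58, -4.8, -0.05] [-0.01, -0.04, 12.37]
-57 [1.88, -5.01, -0.05] [-0.01, -0.04, 13.37]
-62 [2.2, -5.19, -0.05] [-0.01, -0.04, 14.37]
-67 [2.54, -5.34, -0.05] [-0.01, -0.04, 15.37]
-72 [2.88, -5.47, -0.05] [-0.01, -0.04, 16.37]
-77 [3.24, -5.56, -0.05] [-0.02, -0.04, 17.37]
```

Request:
step_arm(commands=[[[-0.05,-0.46,0],[0,0,0.17],0],[[-0.04,-0.7,0],[0,0,0.17],0],[[-0.05,-0.92,0],[0,0,0.37],0],[[-0.08,-1.28,0],[0,0,1.37],0],[[-0.08,-1.65,0],[0,0,2.37],0],[[-0.05,-2.02,0],[0,0,3.37],0],[[0.02,-2.38,0],[0,0,4.37],0],[[0.12,-2.73,0],[0,0,5.37],0],[[0.25,-3.08,0],[0,0,6.37],0],[[0.4,-3.41,0],[0,0,7.37],0],[[0.59,-3.72,0],[0,0,8.37],0],[[0.8,-4.02,0],[0,0,9.37],0],[[1.04,-4.3,0],[0,0,10.37],0],[[1.3,-4.56,0],[0,0,11.37],0],[[1.58,-4.8,0],[0,0,12.37],0],[[1.88,-5.01,0],[0,0,13.37],0],[[2.2,-5.19,0],[0,0,14.37],0],[[2.54,-5.34,0],[0,0,15.37],0],[[2.88,-5.47,0],[0,0,16.37],0],[[2.88,-5.47,0],[0,0,16.37],0]])

```text
time: 17.25
ee_pos: [0.5474, 0.1696, 0.1008]
tool_rot: [[-0.308, 0.951, -0.002], [0.951, 0.308, 0.002], [0.002, -0.002, -1.0]]
contact_force: [-0.1, 0.2, 0.4]
width: 0.0005
```

```bash
python3 - <<'E'
from h import *
from rig import sensors
s,w=wrist_look("w8");A=(.4997,.2641);print(s["ee_pos"],s["q"],s["contact_force"])
for a in (-77,-82,-87,-90,-91.5): print(a,*rel(s,*pushpose(A,a,.0165,.101,-1)))
p,R=pushpose(A,-91.5,.042,.101,-1)
s2=dict(ee_pos=pushpose(A,-91.5,.0165,.101,-1)[0],tool_rot=R);print("retreat",rel(s2,p,R),rel(s2,*tgt([.515,.23,.3],np.radians(90))))
E
```

```text
[0.5473667  0.16962206 0.10082922] [ 0.5816797   0.4272022  -0.29244542 -0.00353594 -0.85232821 -1.83716395] [-0.05482973  0.19859026  0.38629912]
-77 [-0.02, -0.35, -0.01] [-0.02, -0.02, 0.99]
-82 [-0.03, -0.72, -0.01] [-0.02, -0.02, 1.99]
-87 [-0.01, -1.08, -0.0] [-0.02, -0.02, 2.99]
-90 [0.02, -1.3, -0.0] [-0.02, -0.02, 3.59]
-91.5 [0.04, -1.41, -0.0] [-0.03, -0.02, 3.89]
retreat ([0.0, 1.02, 0.0], [0.0, 0.0, 0.0]) ([2.81, -0.01, -7.96], [0.0, 0.0, -0.3])
```

Request:
step_arm(commands=[[[-0.02,-0.35,0],[0,0,0.99],0],[[-0.03,-0.72,0],[0,0,1.99],0],[[-0.01,-1.08,0],[0,0,2.99],0],[[0.02,-1.3,0],[0,0,3.59],0],[[0.04,-1.41,0],[0,0,3.89],0],[[0.04,-1.41,0],[0,0,3.89],0],[[0.04,-1.41,0],[0,0,3.89],0]])

```text
time: 18.0
ee_pos: [0.5143, 0.16, 0.1009]
tool_rot: [[0.023, 1.0, -0.002], [1.0, -0.023, 0.001], [0.001, -0.002, -1.0]]
contact_force: [-0.0, 0.5, -0.4]
width: 0.0004
```

Request:
step_arm(commands=[[[0,0.5,0],[0,0,0],0],[[0,1,0],[0,0,0],0],[[0,1,-1.5],[0,0,0],0],[[0,1,-3],[0,0,0],0],[[0,1,-4.5],[0,0,0],0],[[0,1,-6],[0,0,0],0],[[1,0.5,-7.5],[0,0,0],0],[[2,0,-7.96],[0,0,-0.3],0],[[2,0,-7.96],[0,0,-0.3],0],[[2,0,-7.96],[0,0,-0.3],0],[[2,0,-7.96],[0,0,-0.3],0]])

```text
time: 19.1
ee_pos: [0.5161, 0.2091, 0.2987]
tool_rot: [[-0.002, 1.0, -0.004], [1.0, 0.002, -0.0], [-0.0, -0.004, -1.0]]
contact_force: [0.3, -0.1, -0.3]
width: 0.0007
```

```bash
python3 - <<'E'
from h import *
s,w=wrist_look('w9');print(s["time"],s["ee_pos"]);img=w["img"]
m=masks(img)["south"]; n,l,st,c=cv2.connectedComponentsWithStats(m)
for i in range(1,n):
    if st[i,4]>15: print("blue",st[i],c[i].round(1),wray(w,c[i],.10).round(4))
cv2.imwrite("pics/w9c.png",cv2.resize(img[70:230,150:360,::-1],None,fx=3.75,fy=3.75,interpolation=cv2.INTER_CUBIC))
E
```

```text
19.1 [0.51614665 0.20905601 0.29874752]
blue [210 150  16  16 187] [217.6 157.1] [0.495 0.162 0.1  ]
blue [493 225  19  10  68] [504.5 229.9] [0.6029 0.6304 0.1   ]
blue [498 362  14  22 156] [506.8 376. ] [1.0572 0.8975 0.1   ]
```

View pics/w9c.png

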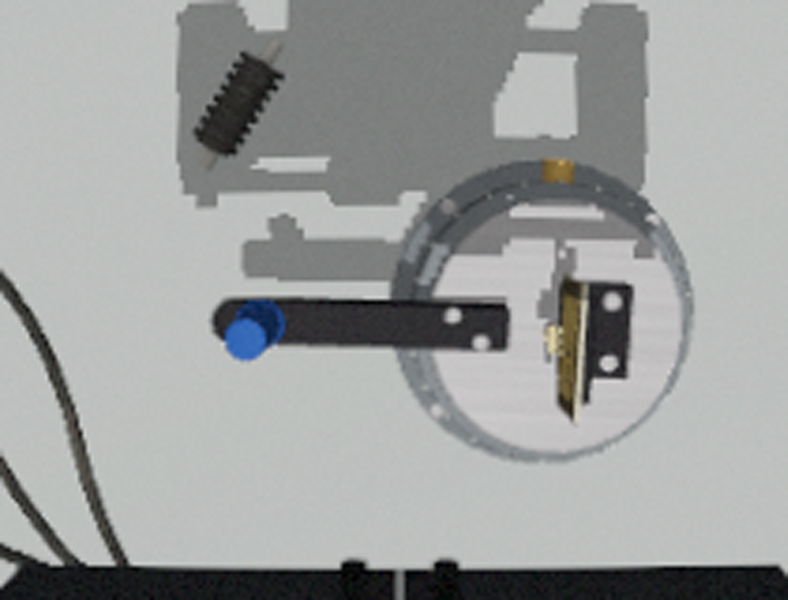

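South's arm now points to image left (-y): post top at crop (246,339), arm mid line from (300,323) to (435,326). Now measuring it.

```bash
python3 - <<'E'
from h import *
from rig import sensors
w=dict(np.load("w9.npz"));C=lambda x,y:np.array([150+x/3.75,70+y/3.75])
q,_,n,mx,P=disc(w,C(554,332));print("disc",q.round(4),n,mx);A=np.array([.4997,.2641])
a,p,u=armdir(w,C(430,325),C(305,323));print(a)
post=wray(w,C(246,339),.11)[:2];d=post-A;print("post",post.round(4),np.hypot(*d).round(4),np.degrees(np.arctan2(d[1],d[0])))
d=post-q[:2];print(np.hypot(*d).round(4),np.degrees(np.arctan2(d[1],d[0])))
s=sensors.get_state();print(s["ee_pos"])
for c,o,z in((-93,.042,.3),(-93,.042,.101),(-93,.024,.101),(-93,.0165,.101)): print(c,o,z,*rel(s,*pushpose(A,c,o,z,-1)))
E
```

```text
disc [0.4997 0.2638 0.045 ] 28 0.0005016735676973347
arm dir edges -92.14 -89.41 mid -90.72 width mm 17.7
-90.72
post [0.4975 0.1609] 0.1032 -91.22352718971624
0.1029 -91.22792406658169
[0.51610549 0.2089085  0.29869269]
-93 0.042 0.3 [-2.04, 0.8, -0.06] [-0.05, 0.0, 0.62]
-93 0.042 0.101 [-2.03, 0.83, 7.9] [-0.05, 0.0, 0.62]
-93 0.024 0.101 [-2.0, 0.11, 7.91] [-0.05, 0.0, 0.62]
-93 0.0165 0.101 [-1.98, -0.19, 7.91] [-0.05, 0.0, 0.62]
```

South reads -91.0 ± 0.3° and needs -93.5°. I'll nudge it 2.4° further.

Request:
step_arm(commands=[[[-1,0.5,0],[0,0,0.4],0],[[-2.03,0.85,0],[0,0,0.78],0],[[-2.03,0.85,1.8],[0,0,0.78],0],[[-2.03,0.85,3.6],[0,0,0.78],0],[[-2.03,0.85,5.4],[0,0,0.78],0],[[-2.03,0.85,7],[0,0,0.78],0],[[-2.03,0.85,7.9],[0,0,0.78],0],[[-2.03,0.85,7.9],[0,0,0.78],0],[[-2.0,0.4,7.9],[0,0,0.78],0],[[-2.0,0.1,7.9],[0,0,0.78],0],[[-1.98,-0.1,7.9],[0,0,0.78],0],[[-1.98,-0.18,7.9],[0,0,0.78],0],[[-1.98,-0.25,7.9],[0,0,0.78],0],[[-1.98,-0.25,7.9],[0,0,0.78],0],[[-1.98,-0.25,7.9],[0,0,0.78],0]])

```text
time: 20.65
ee_pos: [0.5094, 0.1596, 0.1015]
tool_rot: [[0.066, 0.998, -0.004], [0.998, -0.066, 0.0], [0.0, -0.004, -1.0]]
contact_force: [0.7, -0.7, 0.7]
width: 0.0006
```

Request:
step_arm(commands=[[[0,0.5,0],[0,0,0],0],[[0,1,0],[0,0,0],0],[[0,1,-1.5],[0,0,0],0],[[0,1,-3],[0,0,0],0],[[0,1,-4.5],[0,0,0],0],[[0,1,-6],[0,0,0],0],[[1,0.5,-7.5],[0,0,0],0],[[2,0,-7.96],[0,0,-0.6],0],[[2,0,-7.96],[0,0,-0.6],0],[[2,0,-7.96],[0,0,-0.6],0],[[2,0,-7.96],[0,0,-0.6],0]])

```text
time: 21.75
ee_pos: [0.5135, 0.2087, 0.2992]
tool_rot: [[0.015, 1.0, -0.006], [1.0, -0.015, -0.001], [-0.001, -0.006, -1.0]]
contact_force: [0.8, -0.2, -0.4]
width: 0.0008
```

```bash
cat >>h.py <<'E'
def posttop(w,k,near):
    """top face of the post: the bright part of its colour blob; centre of its min circle"""
    m=masks(w["img"])[k];n,l,st,c=cv2.connectedComponentsWithStats(m)
    i=1+np.argmin([np.hypot(*(c[j]-near))+(st[j,4]<40)*1e3 for j in range(1,n)])
    v=w["img"].max(2).astype(int);b=l==i;t=np.percentile(v[b],90)*.8
    t=(b&(v>t)).astype(np.uint8);(x,y),r=cv2.minEnclosingCircle(np.argwhere(t)[:,::-1].astype(np.float32))
    mm=cv2.moments(t,True);g=np.array([mm["m10"],mm["m01"]])/mm["m00"]
    return g,wray(w,g,.11)[:2],r,t.sum()
def bearing(ax,p):
    d=np.array(p)-ax;return np.degrees(np.arctan2(d[1],d[0])).round(2),np.hypot(*d).round(4)
E
python3 - <<'E'
from h import *
s,w=wrist_look('w10');print(s["time"],s["ee_pos"]);A=np.array([.4997,.2640]);N=np.array([.463,-.335])
for nm,k,near,ax in(("w5","north",(288,163),N),("w6","north",(289,163),N),("w9","south",(217,157),A),("w10","south",(217,157),A)):
    W=dict(np.load(nm+".npz"));g,p,r,cnt=posttop(W,k,near);print(nm,g.round(1),round(r,1),cnt,p.round(4),bearing(ax,p))
g=posttop(w,"south",(217,157))[0]
a,p,u=armdir(w,g+[49,-4],g+[16,-4.5]);print("arm",a)
q,_,n,mx,P=disc(w,g+[82,-2]);print("disc",q.round(4),n,mx)
E
```

```text
21.75 [0.51353409 0.20867941 0.29922961]
w5 [290.  166.4] 5.2 86 [ 0.4645 -0.2312] (np.float64(89.15), np.float64(0.1039))
w6 [290.7 166.3] 5.2 85 [ 0.4694 -0.2313] (np.float64(86.45), np.float64(0.1039))
w9 [215.1 160. ] 5.4 90 [0.497  0.1603] (np.float64(-91.49), np.float64(0.1038))
w10 [215.5 159.2] 5.4 87 [0.4924 0.1605] (np.float64(-94.01), np.float64(0.1037))
arm dir edges -95.27 -91.51 mid -93.19 width mm 17.5
arm -93.19
disc [0.4997 0.2639 0.0449] 34 0.0011922336376070167
```

Request:
step_arm(commands=[[[-1.5,-0.4,-0.3],[0,0,0],0],[[-3,-0.8,-0.6],[0,0,0],0],[[-4.5,-1.2,-1],[0,0,0],0],[[-6,-1.6,-1.4],[0,0,0],0],[[-7.5,-2,-1.8],[0,0,0],0],[[-9,-2.4,-2],[0,0,0],0],[[-10,-3,-2],[0,0,0],0],[[-10,-3,-2],[0,0,0],0],[[-10,-3,-2],[0,0,0],0],[[-10,-3,-2],[0,0,0],0]])

```text
time: 22.8
ee_pos: [0.4353, -0.0402, 0.3495]
tool_rot: [[0.015, 1.0, -0.007], [1.0, -0.015, -0.002], [-0.002, -0.007, -1.0]]
contact_force: [0.3, 0.2, 0.3]
width: 0.0001
```

```bash
python3 - <<'E'
from h import *
from rig import sensors,grab_frame
s=sensors.get_state();print(s["time"],s["ee_pos"],s["contact_force"])
f=grab_frame("top");img=f["img"];m=masks(img)
A=np.array([.4997,.2640]);N=np.array([.463,-.335])
for k,ax,o in(("north",N,A),("south",A,N)):
    e=ax+.104*(o-ax)/np.hypot(*(o-ax));u=proj(f,[*e,.09]);n,l,st,c=cv2.connectedComponentsWithStats(m[k])
    j=min(range(1,n),key=lambda i:np.hypot(*(c[i]-u)));p=ray_plane(f,c[j],.10);print(k,"expected px",u.round(1),"blob",c[j].round(1),st[j,4],p.round(4),bearing(ax,p[:2]),"wanted",bearing(ax,o)[0])
cv2.imwrite("pics/top2.png",cv2.resize(img[60:300,20:480,::-1],None,fx=1.7,fy=1.7,interpolation=cv2.INTER_CUBIC))
E
```

```text
22.8 [ 0.43532759 -0.04015888  0.34945603] [0.2557914  0.1839633  0.25676436]
north expected px [332.9 184.9] blob [333.2 183.5] 13 [ 0.473  -0.2308  0.1   ] (np.float64(84.53), np.float64(0.1046)) wanted 86.49
south expected px [208.9 180.8] blob [207.3 179.5] 12 [0.4965 0.1638 0.1   ] (np.float64(-91.8), np.float64(0.1003)) wanted -93.51
```

View pics/top2.png

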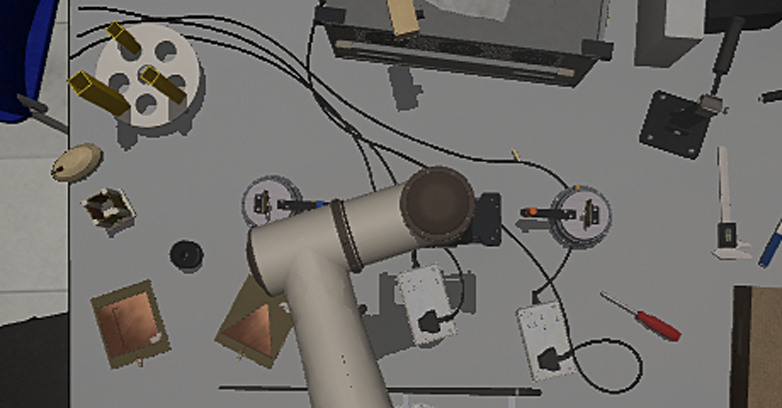

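The final top view shows both arms pointing at each other along the bench: blue post at about (318,205), orange post at about (530,212). The spool and screwdriver are where they were. The three measurements agree to about 1°, so I'm handing in.

```bash
python3 -c "
from rig import job; print(job.close_job())"
```

```text
the job is handed in; nothing more can be done
None
```

I pushed both arms round by their posts with the closed fingertips, clockwise, and the two antennas now face each other. The job was handed in at about 23 s of the 56 s allowed, with the arm clear at 0.35 m height.

| Turntable | Wanted bearing | Wrist view, post | Wrist view, arm edges | Top view (coarse, about 3 mm per pixel) |
|---|---|---|---|---|
| north | 86.5° | 86.45° | 85.5° | 84.5° (about 85.5° with the top camera's own axis position) |
| south | -93.5° | -94.0° | -93.2° | -91.8° (about -92.3° likewise) |

- **Accuracy:** The checks disagree by 1 to 2°. I trusted the two wrist readings, which put each arm within about 1° of its target. The top view reads both posts 3 to 4 mm farther from the robot than the wrist camera does. I made no further correction.
- **Contact:** Force readings between moves stayed around 1 N, and the planned path kept the gripper body more than 30 mm above the boards.
- **Loose items:** In the last top view the spool and screwdriver were where they started. The attenuator was hidden by the arm, and I did not check the spare adapter. The fingertips stayed at about 90 mm or higher, well above all of them.

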